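# Home, index and lock the punch-die turret

## Robot

A 6-joint arm with a two-finger parallel gripper is mounted at the origin on the work surface. World frame = base frame: x ahead of the robot, y to its left, z up, the work surface at z = 0. Lengths are in m, angles in rad, forces in N, time in s.
With the tool pointing down it reaches from about 0.275 to 0.75 m from the base axis. Payload 10.2 kg.
Tool frame: the origin (TCP) lies midway between the tips of the shut fingers; the grasp point (between the pads) lies 19 mm behind it; z points along the fingers, x is the direction in which the jaws open and shut, and the axes are right-handed (so a half turn about z gives the same grasp; the last joint's range is limited). The gripper opens to 88 mm and grips with 3 to 60 N. Pads are 18 mm wide; open, the fingers measure 123 mm over their backs; the gripper's body (75 mm by 187 mm) begins 45 mm behind the grasp point.
Start: joints at [-1.513, 0.313, 1.498, -0, 1.331, -0.223], TCP at [0.145, -0.504, 0.239] pointing down, gripper open.
Joint ranges: [-2.94, 2.94], [-0.97, 2.17], [0.19, 2.56], [-1.23, 4.37], [0.02, 3.11], [-2.88, 2.88]. Speed limits (rad/s): [2.39, 2.39, 3.01, 3.14, 3.14, 3.14].

## Interface

Orientations are given as a rotation vector (axis times angle).
In Python, from station import env gives the robot as it stands.
- The arm moves only by the tool move_arm, never from a script. Its argument "series" is a list of rows, each an object with "gripper": the opening, from -1 (shut) to 1 (fully open), so that 0 is half open; "translation": the shift along the tool's x, y, z in cm, a list of three; "spin": the turn about the tool's z in rad. In form: [{"gripper": gripper, "translation": [tx, ty, tz], "spin": spin}, ...]. A call has exactly 8 rows; each row shifts and turns the commanded pose from where the row before left it, along the tool's axes as they then stand; what a row does not reach is not made up. A row lasts 1/12 s, in which the tool goes at most 41.7 mm and 7.16 degrees, less where a joint would pass 70% of its speed; a pose out of reach is approached as far as the arm can. A call with a gripper value outside its range is refused whole. The fingers move at their own pace and stop on an object; "grip_force" is the grip in N (left out, the last holds). Time passes only in rows, so rows that do not move let the fingers close, or fill a call up. It gives the time, the measured TCP pose, the force and the opening at its end, in the units of the state.
- env.read_state(): the state, without advancing time (a new reading comes with each control period).
- env.grab_frame(name): name is "scene" or "top" or "wrist"; returns a dict with "img" (384x512x3 uint8, red, green, blue), "camera_matrix" (3x3 intrinsics, pixels), "eye" and "orientation" of the camera in the world. Camera axes: x right, y up, looking along -z (the intrinsics and any distortion apply to the point x, -y, -z); pixel columns grow to the right and rows downward; lengths in m; the calibration is good to about 2 mm. A picture is of the moment at which its call begins. There is no depth.
- env.job_done(): hands the job in, once; it reports no verdict.
Trained networks look in a picture, given as the dict that the camera call returned (one of the last four; its "shot" number tells which), for a name from the list of things; names that differ only in an ending like _2 or _b are one class to them, and where a whole thing is asked for, a point or a joint stands for the part that bears it (a point fixed in the world has none). Each returns a list of dicts, best first, with "conf" (0 to 1); they miss things now and then, are a little off and sometimes report something else, mostly with a low value. They report only what shows in the picture. A call takes as long as a camera call.
- env.boxes_of(picture, thing): "extent" ([centre column, centre row, width, height] in pixels, round what is visible of it).
- env.spot_point(picture, thing): "pixel" ([column, row] in pixels: a listed point, or the origin of a listed thing).
The state is a dict: "t": time; "joint_positions": joint angles; "qd": joint speeds; "effort": joint torques, N m; "eef_pos": TCP position; "orientation": TCP orientation; "wrist_force": force on the tool from outside, world axes, zero at the start; "torque": the same for the moment, N m; "opening": finger opening in m.
Only numpy, scipy, OpenCV 4.12 (cv2) and the standard library are available. Lean on these libraries where they do the work, as an engineer would, in place of code of your own. Each camera call takes 0.05 s, during which the arm holds its last target.

## Task

Set the die turret for the next batch of footbeds: by its black peg, turn it gently anticlockwise (seen from above), click by click, until you feel it come up against its inner stop, then turn it back clockwise exactly three clicks and let it sit there. Then push the steel locking tab on the stand fully in towards the turret. Never force the turret or the tab, do not move the tab until the turret is set, and leave the footbed, brush, bowl and tin where they are.

Things in the scene. Friction and masses are not known exactly. Their poses are not given: they have to be found in the camera images.
- axis (a point): Point on the turret's vertical turning axis, at the top face of its aluminium disc, 58 mm above the table; fixed to the grey stand: +y points from the axis to the locking tab, z up. The disc is 160 mm across and 18 mm thick, on a round grey housing; it carries 12 identical low dies (20 mm across, 5 mm high) round its rim and in the middle a 40 mm hub, 18 mm high.
- peg (a point): Upright round black peg that turns the turret: 14 mm diameter, 62 mm from the axis, standing 50 mm out of the disc. This point is at half its height, 83 mm above the table; it turns with the disc, +x pointing away from the axis. Passing a click takes about 6 N (up to 8 N) sideways at the peg; the turret then snaps on by itself into the next click.
- hub (a point): Top of the turret's hub, on the axis, 76 mm above the table. Clicks lie 30 degrees apart, 0 to 6. Click 0 is the last one anticlockwise; 4 mm past its rest (at the peg) a hidden sprung stop is met, giving 1 mm per 8 N; let go, the turret springs back to click 0. Where the stop lies and the starting click (1 to 5) differ each time and show nowhere: feel for it. Over 25 N at the peg is forcing it.
- stand: Fixed grey stand; origin on the table under the turret's axis, axes as point axis. Its foot plate, 12 mm thick, reaches 100 mm from the axis along x both ways, 95 mm along -y and 165 mm along +y.
- lock_tab (a point): Centre of the upright steel locking tab: 34 mm wide (stand's x), 12 mm thick (stand's y), from 30 to 62 mm above the table, at the start 140 mm from the axis. It slides 20 mm towards the axis against about 4 N of friction to a rubber end stop giving 1 mm per 6 N; over 25 N is forcing it. Its rail, 46 mm wide, top 30 mm above the table, reaches 21 mm beyond its centre outwards.
- lock (a joint): Travel of the locking tab in m: 0 out (start), 0.020 fully in, where it meets the rubber end stop.
- footbed: Bystander: loose cork footbed, about 250 x 88 x 22 mm, lying flat; origin under its middle.
- brush: Bystander: loose hand brush with wooden handle, 200 mm long, lying flat; origin under its middle.
- bowl: Bystander: loose white ceramic bowl, 110 mm across, 45 mm high; origin under its centre.
- tin: Bystander: loose metal tin, 60 mm across, 70 mm high; origin under its centre.

How it is judged:
On the way, in this order (a step that is already met when the one before it is completed fails the run):
1. the turret is turned anticlockwise home to its stop (horizontal distance between turret_c12 and head_c0 below 0.009 m), for 0.2 s.
2. the turret stands three clicks clockwise from its stop (horizontal distance between turret_c12 and head_c1 below 0.005 m), for 0.2 s.
3. the locking tab is fully in (value of joint lock above 0.0182 m), for 0.1 s.
At the end, for the whole second after the job is handed in: The turret rests three clicks (90 degrees) clockwise from its stop, the peg within 5 mm of that place, and the locking tab is within 1.8 mm of fully in (horizontal distance between turret_c12 and head_c1 below 0.005 m and value of joint lock above 0.0182 m); the robot touches nothing.
It fails at once if the turret is forced against its stop, with more than about 25 N at the peg (contact force between turret_c13 and stop_c0 above 22 N).
It fails at once if the locking tab is forced against its end stop, with more than 25 N (contact force between lock_c0 and lock_stop_c0 above 25 N).
It fails at once if the tab is moved while the turret is not on the third click (value of joint lock above 0.003 m and horizontal distance between turret_c12 and head_c1 above 0.01 m).
It fails at once if a bystander is disturbed (distance of any of footbed, brush, bowl, tin from where it was at the start of the episode above 0.02 m).
It also fails if it takes over 72 s, if anything falls off the work surface, if the arm or the gripper's body presses on something with over 40 N, if the wrist force passes 120 N, or if a joint passes its speed limit or range.

## Working session

There is one attempt and no reset: what is moved stays moved. The work goes in short steps, Python scripts to look and compute and a tool call to move; the robot and the scene stay as the last step left them, time stands still between calls to the robot, and variables do not carry over. Pictures are saved under pics/ and viewed, and the job is handed in when it is done.

Besides the shell and the picture viewer there is one more tool, called in YAML: its name, and indented under it one key for each argument. move_arm: Moves the arm, as the interface text tells. Its arguments: {"type":"object","properties":{"series":{"type":"array"},"grip_force":{"type":"number"}},"required":["series"]}

```bash
ls; mkdir -p pics; cat > h.py <<'E'
import numpy as np, cv2
from scipy.spatial.transform import Rotation as R
from station import env
def ray(p,px):
    K=np.array(p["camera_matrix"]); o=np.array(p["orientation"])
    M=R.from_rotvec(o).as_matrix() if o.shape==(3,) else (o if o.shape==(3,3) else R.from_quat(o).as_matrix())
    d=np.linalg.inv(K)@np.array([px[0],px[1],1.]); d=np.array([d[0],-d[1],-d[2]])
    return np.array(p["eye"]),M@d
def atz(p,px,z):
    e,d=ray(p,px); return e+d*(z-e[2])/d[2]
def save(p,n): cv2.imwrite(f"pics/{n}.png",p["img"][:,:,::-1])
E
python3 - <<'E'
from h import *
print(env.read_state())
Z=dict(axis=.058,peg=.083,hub=.076,lock_tab=.046,stand=0,footbed=0,brush=0,bowl=0,tin=0)
for c in ["scene","top"]:
    p=env.grab_frame(c); save(p,c+"0"); print(c,{k:p[k] for k in p if k!="img"})
    for k,z in Z.items():
        for r in env.spot_point(p,k)[:2]: print(k,np.round(r["pixel"],1),round(r["conf"],2),np.round(atz(p,r["pixel"],z),4))
E
```

```text
pics
{'t': 0.0, 'joint_positions': array([-1.51338047e+00,  3.13428998e-01,  1.49842809e+00,  3.06010475e-05,
        1.33098329e+00, -2.23409801e-01]), 'qd': array([5.79576013e-04, 1.09723091e-03, 1.25887452e-03, 1.33940400e-03,
       2.10482188e-03, 8.96610599e-05]), 'effort': array([ 5.09771198e-04, -4.02208936e+01, -2.52268714e+01,  6.94556767e-02,
        3.52751801e-02, -9.72112571e-05]), 'eef_pos': array([ 0.1454798, -0.5041918,  0.2381752]), 'orientation': array([-2.50969018e+00,  1.88810868e+00,  1.23020149e-03]), 'wrist_force': array([ 0.43336938,  0.32518764, -0.16744022]), 'torque': array([ 0.00976208, -0.02897664, -0.01253867]), 'opening': 0.08842565634698459}
scene {'camera_matrix': array([[482.76575409,   0.        , 263.32781025],
       [  0.        , 482.76575409, 193.16531412],
       [  0.        ,   0.        ,   1.        ]]), 'eye': array([1.12187155, 0.80097441, 0.72426844]), 'orientation': array([0.34698079, 1.20203071, 2.3043286 ]), 'shot': 1}
peg [303.9 182.3] 0.88 [0.5207 0.0512 0.083 ]
lock_tab [334.6 230.1] 0.82 [0.5449 0.1964 0.046 ]
stand [287.1 220.8] 0.67 [0.5776 0.0644 0.    ]
footbed [217.1 192.2] 0.64 [ 0.6591 -0.1365  0.    ]
brush [368.4 280.8] 0.7 [0.5548 0.3208 0.    ]
bowl [221.4 251.2] 0.86 [0.7626 0.071  0.    ]
tin [270.6 288.5] 0.85 [0.7347 0.2259 0.    ]
top {'camera_matrix': array([[379.23008423,   0.        , 255.45437163],
       [  0.        , 379.23008423, 193.30269343],
       [  0.        ,   0.        ,   1.        ]]), 'eye': array([0.45806295, 0.0258076 , 1.05462132]), 'orientation': array([ 0.14958414, -0.12970343, -1.57345639]), 'shot': 2}
peg [253.1 240.5] 0.61 [0.5105 0.0443 0.083 ]
lock_tab [195.8 230.7] 0.64 [0.5395 0.1974 0.046 ]
brush [153.9 225.9] 0.72 [0.5574 0.3228 0.    ]
bowl [240.6 152.5] 0.55 [0.7674 0.0807 0.    ]
bowl [150.  228.3] 0.18 [0.5508 0.3334 0.    ]
tin [187.4 164.4] 0.75 [0.7335 0.2336 0.    ]
```

View pics/scene0.png

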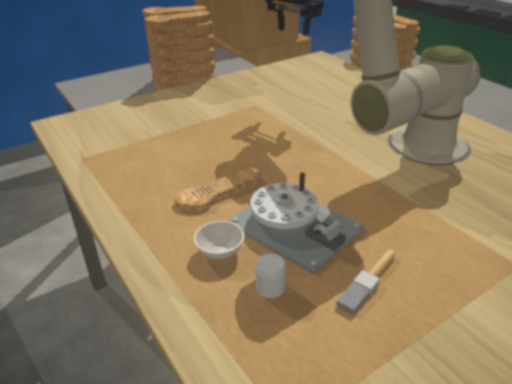

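View pics/top0.png

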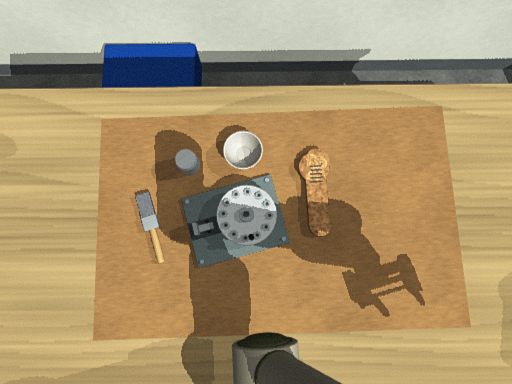

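```bash
python3 - <<'E'
import cv2
a=cv2.imread("pics/top0.png")[165:275,170:300]; cv2.imwrite("pics/top0z.png",cv2.resize(a,None,fx=6,fy=5.4545,interpolation=cv2.INTER_CUBIC)[:600])
a=cv2.imread("pics/scene0.png")[165:275,230:370]; cv2.imwrite("pics/scene0z.png",cv2.resize(a,None,fx=5,fy=5,interpolation=cv2.INTER_CUBIC))
E
```

```text
(no output)
```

View pics/top0z.png

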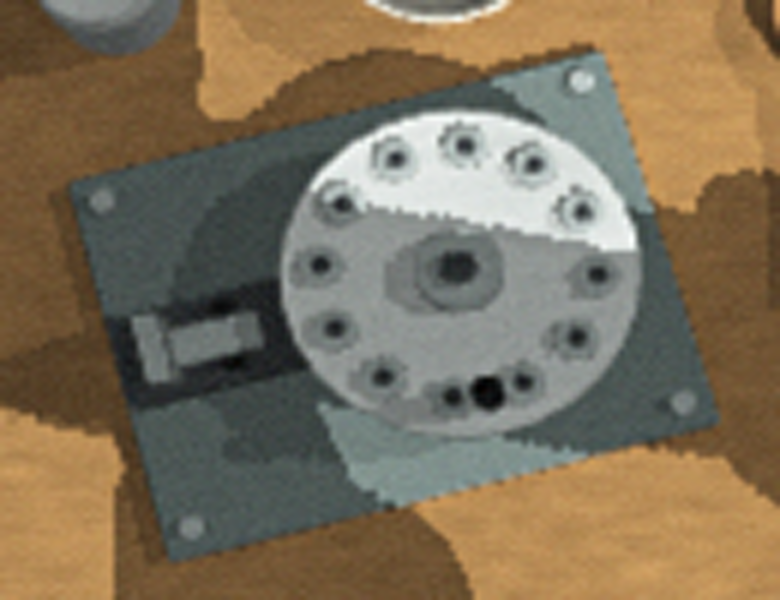

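View pics/scene0z.png

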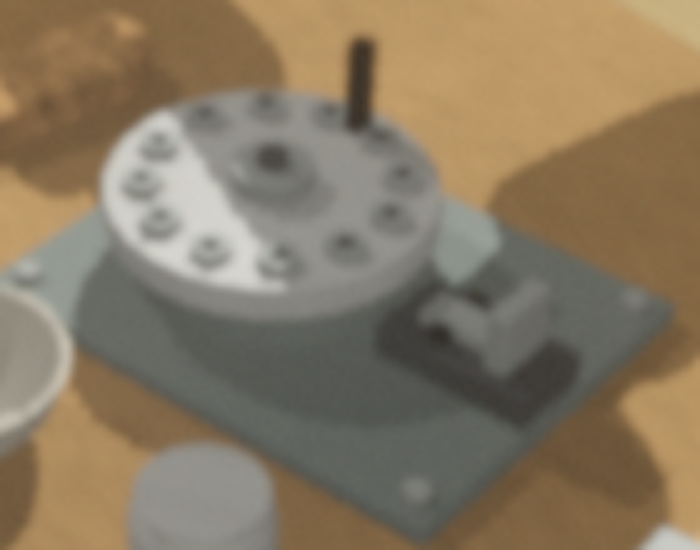

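```bash
python3 - <<'E'
from h import *
p=env.grab_frame("top")
f=lambda x,y:(170+x/6-.42,165+y/5.4545-.42)
c=atz(p,f(460,272),.058); print("disc",c)
for a in [(281,275),(640,265),(455,108),(463,437)]: print(np.linalg.norm((atz(p,f(*a),.058)-c)[:2]))
C=np.array([atz(p,f(*a),.012)[:2] for a in [(72,185),(603,48),(718,425),(172,562)]]); print(C)
print([np.linalg.norm(C[i]-C[i-1]) for i in range(4)])
# corners stand: (-?): +y side = 0,3 ; 
m=(C[0]+C[3])/2; n=(C[1]+C[2])/2; u=(m-n)/np.linalg.norm(m-n); print("y dir",u,np.degrees(np.arctan2(u[1],u[0])),"axis",n+u*.095)
print("tab top",atz(p,f(155,345),.062)); print("pegtop",atz(p,f(488,394),.108),"peg at 83",atz(p,(252,237),.083))
q=env.grab_frame("scene"); g=lambda x,y:(230+x/5-.4,165+y/5-.4)
print("scene peg top",atz(q,g(362,42),.108),"peg base",atz(q,g(357,125),.058))
print("scene tab top centre", atz(q,g(525,312),.062-.01))
E1=[(101,190),(441,190),(270,88)]
for a in E1: print(np.linalg.norm((atz(q,g(*a),.058)-c)[:2]))
S=np.array([atz(q,g(*a),.012)[:2] for a in [(425,538),(675,310)]]);print(S)
E
```

```text
disc [0.58046365 0.06259676 0.058     ]
0.07899837629802721
0.07938958850166074
0.08117842836868273
0.079367669578516
[[ 0.63232516  0.24496085]
 [ 0.70203803 -0.00311134]
 [ 0.50827563 -0.05286575]
 [ 0.44249757  0.19438231]]
[np.float64(0.19645025443896763), np.float64(0.25768138071720537), np.float64(0.20004841948656493), np.float64(0.255848300616057)]
y dir [-0.26384886  0.96456404] 105.29856296650176 axis [0.58009119 0.06364504]
tab top [0.54569031 0.19585965 0.062     ]
pegtop [0.51831148 0.0492452  0.108     ] peg at 83 [0.5194111  0.04709352 0.083     ]
scene peg top [0.52392986 0.04652754 0.108     ] peg base [0.52235211 0.04338365 0.058     ]
scene tab top centre [0.54302802 0.19358865 0.052     ]
0.08501937264229525
0.07393777374367222
0.0809315367290084
[[0.63949198 0.24834776]
 [0.44989256 0.19537059]]
```

```bash
cat >> h.py <<'E'
AX=np.array([.581,.0628])
def info(tgt=None,ang=None):
    s=env.read_state(); M=R.from_rotvec(s["orientation"]).as_matrix()
    th=np.degrees(np.arctan2(M[1,0],M[0,0])); v=s["eef_pos"][:2]-AX
    pol=np.degrees(np.arctan2(v[1],v[0]))%360
    print("t%.2f"%s["t"],"pos",np.round(s["eef_pos"],4),"xang %.1f"%th,"polar %.1f r %.4f"%(pol,np.hypot(*v)),"F",np.round(s["wrist_force"],1),"q",np.round(s["joint_positions"],2),"op %.4f"%s["opening"])
    f=s["wrist_force"]; a=np.radians(pol); print("Ftan(ACW+) %.1f Frad %.1f"%(-np.sin(a)*f[0]+np.cos(a)*f[1],np.cos(a)*f[0]+np.sin(a)*f[1]))
    if tgt is not None:
        d=np.array(tgt)-s["eef_pos"]; print("tool shift cm",np.round(M.T@d*100,2))
    if ang is not None: print("spin",round(-np.radians((ang-th+180)%360-180),3))
    return s,M
E
python3 -c "
from h import *
info([.521,.0465,.2],105); info([.521,.0465,.2],285)"
```

```text
t1.10 pos [ 0.1455 -0.5045  0.2387] xang -73.9 polar 232.5 r 0.7152 F [-0.6  0.2  0.6] q [-1.51  0.31  1.5   0.    1.33 -0.22] op 0.0880
Ftan(ACW+) -0.6 Frad 0.2
tool shift cm [-42.53 -51.35   3.87]
spin -3.123
t1.10 pos [ 0.1455 -0.5045  0.2387] xang -73.9 polar 232.5 r 0.7152 F [-0.6  0.2  0.6] q [-1.51  0.31  1.5   0.    1.33 -0.22] op 0.0880
Ftan(ACW+) -0.6 Frad 0.2
tool shift cm [-42.53 -51.35   3.87]
spin 0.019
```

move_arm:
  series:
    - {"gripper": -0.3,"translation": [-2.5,-3.0,0],"spin": 0}
    - {"gripper": -0.3,"translation": [-2.5,-3.0,0],"spin": 0}
    - {"gripper": -0.3,"translation": [-2.5,-3.0,0],"spin": 0}
    - {"gripper": -0.3,"translation": [-2.5,-3.0,0],"spin": 0}
    - {"gripper": -0.3,"translation": [-2.5,-3.0,0],"spin": 0}
    - {"gripper": -0.3,"translation": [-2.5,-3.0,0],"spin": 0}
    - {"gripper": -0.3,"translation": [-2.5,-3.0,0],"spin": 0}
    - {"gripper": -0.3,"translation": [-2.5,-3.0,0],"spin": 0}
  grip_force: 40

```text
t: 1.77
eef_pos: [0.3213, -0.2441, 0.2389]
orientation: [2.51, -1.889, 0.001]
wrist_force: [0.8, -1.1, -0.1]
opening: 0.0365
```

move_arm:
  series:
    - {"gripper": -0.3,"translation": [-2.5,-3.0,0],"spin": 0}
    - {"gripper": -0.3,"translation": [-2.5,-3.0,0],"spin": 0}
    - {"gripper": -0.3,"translation": [-2.5,-3.0,0],"spin": 0}
    - {"gripper": -0.3,"translation": [-2.5,-3.0,0],"spin": 0}
    - {"gripper": -0.3,"translation": [-2.5,-3.0,0],"spin": 0}
    - {"gripper": -0.3,"translation": [-2.5,-3.0,0],"spin": 0}
    - {"gripper": -0.3,"translation": [-2.0,-3.0,0],"spin": 0}
    - {"gripper": -0.3,"translation": [0,0,0],"spin": 0}

```text
t: 2.43
eef_pos: [0.4775, -0.0202, 0.2386]
orientation: [-2.514, 1.882, -0.0]
wrist_force: [0.6, -0.5, -0.0]
opening: 0.0308
```

```bash
python3 - <<'E'
from h import *
info([.521,.0465,.15],285)
p=env.grab_frame("wrist"); save(p,"w1"); print(env.spot_point(p,"peg"),[ (r["conf"],atz(p,r["pixel"],.083)) for r in env.spot_point(p,"peg")],[ (r["conf"],atz(p,r["pixel"],.076)) for r in env.spot_point(p,"hub")])
E
```

```text
t2.43 pos [ 0.4775 -0.0202  0.2386] xang -73.6 polar 218.7 r 0.1327 F [ 0.6 -0.5 -0. ] q [-0.29  0.21  1.63  0.    1.3   1.  ] op 0.0308
Ftan(ACW+) 0.8 Frad -0.2
tool shift cm [-5.17 -6.04  8.87]
spin 0.024
[{'pixel': [207.7, 119.3], 'conf': 0.87}] [(0.87, array([0.52011415, 0.04472112, 0.083     ]))] []
```

View pics/w1.png

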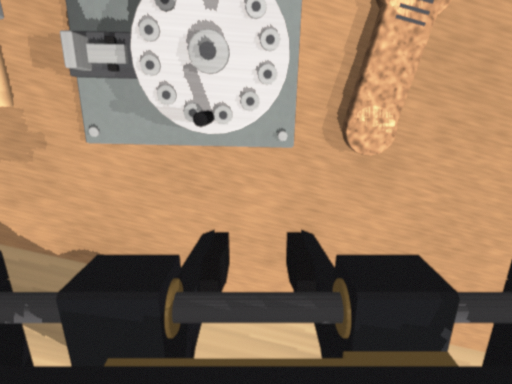

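```bash
python3 - <<'E'
from h import *
p=env.grab_frame("wrist")
print(atz(p,(208,47),.076),atz(p,(204,118),.108-.025),"disc",atz(p,(131,50),.058),atz(p,(289,46),.058))
print("pegtop",atz(p,(204,119),.108))
info([.5203,.0460,.14],285)
E
```

```text
[0.58182648 0.0555976  0.076     ] [0.51788311 0.04342372 0.083     ] disc [0.55975974 0.13249789 0.058     ] [ 0.60705706 -0.01857112  0.058     ]
pegtop [0.51952813 0.03943666 0.108     ]
t2.68 pos [ 0.4749 -0.0251  0.2388] xang -74.0 polar 219.6 r 0.1378 F [-0.1 -0.1  0.2] q [-0.3   0.2   1.64 -0.    1.3   0.99] op 0.0312
Ftan(ACW+) 0.1 Frad 0.2
tool shift cm [-5.58 -6.33  9.88]
spin 0.018
```

move_arm:
  series:
    - {"gripper": -0.3,"translation": [-1.1,-1.3,2],"spin": 0.018}
    - {"gripper": -0.3,"translation": [-1.1,-1.3,2],"spin": 0}
    - {"gripper": -0.3,"translation": [-1.1,-1.3,2],"spin": 0}
    - {"gripper": -0.3,"translation": [-1.1,-1.3,2],"spin": 0}
    - {"gripper": -0.3,"translation": [-1.1,-1.1,1.2],"spin": 0}
    - {"gripper": -0.3,"translation": [0,0,0],"spin": 0}
    - {"gripper": -0.3,"translation": [0,0,0],"spin": 0}
    - {"gripper": -0.3,"translation": [0,0,0],"spin": 0}

```text
t: 3.35
eef_pos: [0.5216, 0.0442, 0.1477]
orientation: [-2.492, 1.912, -0.002]
wrist_force: [0.5, 0.2, -0.2]
opening: 0.0307
```

```bash
python3 - <<'E'
from h import *
info([.5203,.0460,.08],285)
p=env.grab_frame("wrist"); save(p,"w2")
for n,z in (("peg",.083),("hub",.076),("axis",.058),("lock_tab",.046)):
  print(n,[ (r["pixel"],r["conf"],atz(p,r["pixel"],z)) for r in env.spot_point(p,n)])
E
```

```text
t3.35 pos [0.5216 0.0442 0.1477] xang -75.0 polar 197.4 r 0.0622 F [ 0.5  0.2 -0.2] q [-0.14  0.4   1.63 -0.    1.11  1.17] op 0.0307
Ftan(ACW+) -0.0 Frad -0.5
tool shift cm [-0.21  0.09  6.77]
spin -0.0
peg [([252.1, 204.7], 0.8, array([0.52207297, 0.04959812, 0.083     ]))]
hub []
axis []
lock_tab [([83.5, 119.2], 0.81, array([0.54504751, 0.19760535, 0.046     ]))]
```

View pics/w2.png

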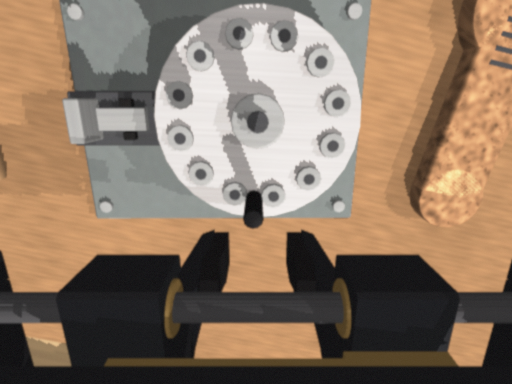

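```bash
python3 - <<'E'
from h import *
p=env.grab_frame("wrist")
for n,a,z in (("hubtop",(258,118),.076),("pegtop",(253,219),.108),("pegbase",(252,192),.058),("dl",(154,110),.058),("dr",(361,110),.058),("db",(257,217),.058),("dt",(257,3),.058)): print(n,atz(p,a,z))
info([.521,.047,.08],285)
E
```

```text
hubtop [0.58412834 0.06229687 0.076     ]
pegtop [0.52113494 0.04893551 0.108     ]
pegbase [0.52436018 0.05131718 0.058     ]
dl [0.56836193 0.14034121 0.058     ]
dr [ 0.60938285 -0.0125701   0.058     ]
db [0.50395233 0.04155849 0.058     ]
dt [0.65800493 0.08282952 0.058     ]
t3.65 pos [0.5216 0.045  0.1472] xang -75.0 polar 196.7 r 0.0620 F [ 0.4 -0.3 -0.4] q [-0.14  0.4   1.63 -0.    1.11  1.17] op 0.0308
Ftan(ACW+) 0.4 Frad -0.2
tool shift cm [-0.21  0.01  6.72]
spin 0.0
```

move_arm:
  series:
    - {"gripper": -0.3,"translation": [-0.3,0,1.0],"spin": 0}
    - {"gripper": -0.3,"translation": [0,0,1.2],"spin": 0}
    - {"gripper": -0.3,"translation": [0,0,1.2],"spin": 0}
    - {"gripper": -0.3,"translation": [0,0,1.2],"spin": 0}
    - {"gripper": -0.3,"translation": [0,0,1.2],"spin": 0}
    - {"gripper": -0.3,"translation": [0,0,0.9],"spin": 0}
    - {"gripper": -0.3,"translation": [0,0,0],"spin": 0}
    - {"gripper": -0.3,"translation": [0,0,0],"spin": 0}

```text
t: 4.32
eef_pos: [0.5207, 0.0484, 0.0794]
orientation: [2.493, -1.911, -0.001]
wrist_force: [-0.1, 0.7, 0.8]
opening: 0.0312
```

```bash
sed -i 's/AX=.*/AX=np.array([.582,.0625])/' h.py; python3 - <<'E'
from h import *
info([.521,.047,.08],285)
p=env.grab_frame("wrist"); save(p,"w3")
E
```

```text
t4.32 pos [0.5207 0.0484 0.0794] xang -74.9 polar 193.0 r 0.0629 F [-0.1  0.7  0.8] q [-0.13  0.49  1.69  0.    0.96  1.18] op 0.0312
Ftan(ACW+) -0.7 Frad -0.1
tool shift cm [ 0.14  0.   -0.06]
spin 0.001
```

View pics/w3.png

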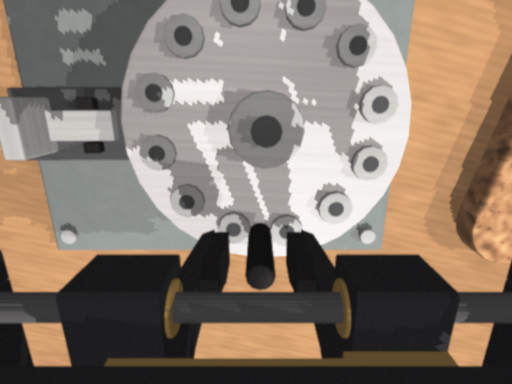

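move_arm:
  series:
    - {"gripper": -0.55,"translation": [0,0,0],"spin": 0}
    - {"gripper": -0.55,"translation": [0,0,0],"spin": 0}
    - {"gripper": -0.55,"translation": [0.27,-0.006,0],"spin": -0.0436}
    - {"gripper": -0.55,"translation": [0.27,-0.006,0],"spin": -0.0436}
    - {"gripper": -0.55,"translation": [0.27,-0.006,0],"spin": -0.0436}
    - {"gripper": -0.55,"translation": [0,0,0],"spin": 0}
    - {"gripper": -0.55,"translation": [0,0,0],"spin": 0}
    - {"gripper": -0.55,"translation": [0,0,0],"spin": 0}

```text
t: 5.03
eef_pos: [0.5232, 0.0414, 0.0801]
orientation: [-2.612, 1.744, 0.001]
wrist_force: [-1.0, 5.4, 1.8]
opening: 0.02
```

```bash
python3 - <<'E'
from h import *
info()
E
```

```text
t5.03 pos [0.5232 0.0414 0.0801] xang -67.5 polar 199.8 r 0.0625 F [-1.   5.4  1.8] q [-0.15  0.49  1.69  0.    0.96  1.03] op 0.0200
Ftan(ACW+) -5.4 Frad -0.9
```

move_arm:
  series:
    - {"gripper": -0.55,"translation": [0.27,-0.006,0],"spin": -0.0436}
    - {"gripper": -0.55,"translation": [0.27,-0.006,0],"spin": -0.0436}
    - {"gripper": -0.55,"translation": [0.27,-0.006,0],"spin": -0.0436}
    - {"gripper": -0.55,"translation": [0.27,-0.006,0],"spin": -0.0436}
    - {"gripper": -0.55,"translation": [0.27,-0.006,0],"spin": -0.0436}
    - {"gripper": -0.55,"translation": [0.27,-0.006,0],"spin": -0.0436}
    - {"gripper": -0.55,"translation": [0,0,0],"spin": 0}
    - {"gripper": -0.55,"translation": [0,0,0],"spin": 0}

```text
t: 5.7
eef_pos: [0.5322, 0.0261, 0.0802]
orientation: [-2.817, 1.39, -0.004]
wrist_force: [2.4, -3.8, -1.7]
opening: 0.0199
```

```bash
python3 - <<'E'
from h import *
info()
E
```

```text
t5.70 pos [0.5322 0.0261 0.0802] xang -52.5 polar 216.2 r 0.0616 F [ 2.4 -3.8 -1.7] q [-0.17  0.51  1.66 -0.    0.97  0.75] op 0.0199
Ftan(ACW+) 4.5 Frad 0.3
```

move_arm:
  series:
    - {"gripper": -0.55,"translation": [0.27,-0.006,0],"spin": -0.0436}
    - {"gripper": -0.55,"translation": [0.27,-0.006,0],"spin": -0.0436}
    - {"gripper": -0.55,"translation": [0.27,-0.006,0],"spin": -0.0436}
    - {"gripper": -0.55,"translation": [0,0,0],"spin": 0}
    - {"gripper": -0.55,"translation": [0,0,0],"spin": 0}
    - {"gripper": -0.55,"translation": [0,0,0],"spin": 0}
    - {"gripper": -0.55,"translation": [0,0,0],"spin": 0}
    - {"gripper": -0.55,"translation": [0,0,0],"spin": 0}

```text
t: 6.37
eef_pos: [0.5368, 0.0207, 0.0798]
orientation: [-2.902, 1.202, 0.0]
wrist_force: [0.0, 0.5, 0.7]
opening: 0.0198
```

```bash
python3 - <<'E'
from h import *
info()
p=env.grab_frame("wrist"); save(p,"w4")
E
```

```text
t6.37 pos [0.5368 0.0207 0.0798] xang -45.0 polar 222.8 r 0.0615 F [0.  0.5 0.7] q [-0.18  0.52  1.65  0.    0.98  0.61] op 0.0198
Ftan(ACW+) -0.4 Frad -0.4
```

View pics/w4.png

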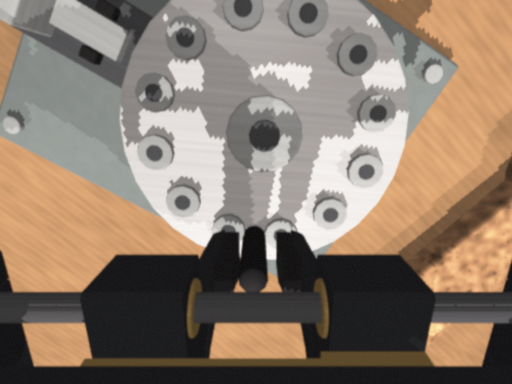

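move_arm:
  series:
    - {"gripper": -0.55,"translation": [0.27,-0.006,0],"spin": -0.0436}
    - {"gripper": -0.55,"translation": [0.27,-0.006,0],"spin": -0.0436}
    - {"gripper": -0.55,"translation": [0.27,-0.006,0],"spin": -0.0436}
    - {"gripper": -0.55,"translation": [0,0,0],"spin": 0}
    - {"gripper": -0.55,"translation": [0,0,0],"spin": 0}
    - {"gripper": -0.55,"translation": [0,0,0],"spin": 0}
    - {"gripper": -0.55,"translation": [0,0,0],"spin": 0}
    - {"gripper": -0.55,"translation": [0,0,0],"spin": 0}

```text
t: 7.08
eef_pos: [0.5421, 0.0157, 0.0796]
orientation: [2.975, -1.009, -0.004]
wrist_force: [-5.3, 2.6, 3.3]
opening: 0.0196
```

```bash
python3 - <<'E'
from h import *
info()
E
```

```text
t7.08 pos [0.5421 0.0157 0.0796] xang -37.5 polar 229.5 r 0.0615 F [-5.3  2.6  3.3] q [-0.19  0.53  1.63  0.    0.99  0.47] op 0.0196
Ftan(ACW+) -5.7 Frad 1.5
```

move_arm:
  series:
    - {"gripper": -0.55,"translation": [0.2,-0.004,0],"spin": -0.032}
    - {"gripper": -0.55,"translation": [0,0,0],"spin": 0}
    - {"gripper": -0.55,"translation": [0,0,0],"spin": 0}
    - {"gripper": -0.55,"translation": [0,0,0],"spin": 0}
    - {"gripper": -0.55,"translation": [0,0,0],"spin": 0}
    - {"gripper": -0.55,"translation": [0,0,0],"spin": 0}
    - {"gripper": -0.55,"translation": [0,0,0],"spin": 0}
    - {"gripper": -0.55,"translation": [0,0,0],"spin": 0}

```text
t: 7.75
eef_pos: [0.5437, 0.0144, 0.0796]
orientation: [2.991, -0.961, -0.004]
wrist_force: [-4.9, 1.3, 2.9]
opening: 0.0193
```

```bash
python3 - <<'E'
from h import *
info()
E
```

```text
t7.75 pos [0.5437 0.0144 0.0796] xang -35.6 polar 231.5 r 0.0615 F [-4.9  1.3  2.9] q [-0.19  0.53  1.63 -0.    0.99  0.43] op 0.0193
Ftan(ACW+) -4.6 Frad 2.0
```

move_arm:
  series:
    - {"gripper": -0.55,"translation": [0.27,-0.006,0],"spin": -0.0436}
    - {"gripper": -0.55,"translation": [0.27,-0.006,0],"spin": -0.0436}
    - {"gripper": -0.55,"translation": [0.27,-0.006,0],"spin": -0.0436}
    - {"gripper": -0.55,"translation": [0.27,-0.006,0],"spin": -0.0436}
    - {"gripper": -0.55,"translation": [0.27,-0.006,0],"spin": -0.0436}
    - {"gripper": -0.55,"translation": [0.27,-0.006,0],"spin": -0.0436}
    - {"gripper": -0.55,"translation": [0.27,-0.006,0],"spin": -0.0436}
    - {"gripper": -0.55,"translation": [0.27,-0.006,0],"spin": -0.0436}

```text
t: 8.42
eef_pos: [0.564, 0.0048, 0.0797]
orientation: [-3.113, 0.425, 0.0]
wrist_force: [-0.7, -0.4, 0.2]
opening: 0.0201
```

move_arm:
  series:
    - {"gripper": -0.55,"translation": [0,0,0],"spin": 0}
    - {"gripper": -0.55,"translation": [0,0,0],"spin": 0}
    - {"gripper": -0.55,"translation": [0,0,0],"spin": 0}
    - {"gripper": -0.55,"translation": [0,0,0],"spin": 0}
    - {"gripper": -0.55,"translation": [0,0,0],"spin": 0}
    - {"gripper": -0.55,"translation": [0,0,0],"spin": 0}
    - {"gripper": -0.55,"translation": [0,0,0],"spin": 0}
    - {"gripper": -0.55,"translation": [0,0,0],"spin": 0}

```text
t: 9.08
eef_pos: [0.564, 0.0048, 0.0797]
orientation: [-3.112, 0.428, -0.0]
wrist_force: [0.3, 1.3, -0.0]
opening: 0.0196
```

```bash
python3 - <<'E'
from h import *
info()
p=env.grab_frame("wrist"); save(p,"w5")
E
```

```text
t9.08 pos [0.564  0.0048 0.0797] xang -15.7 polar 252.6 r 0.0605 F [ 0.3  1.3 -0. ] q [-0.2   0.57  1.56  0.    1.01  0.07] op 0.0196
Ftan(ACW+) -0.1 Frad -1.4
```

View pics/w5.png

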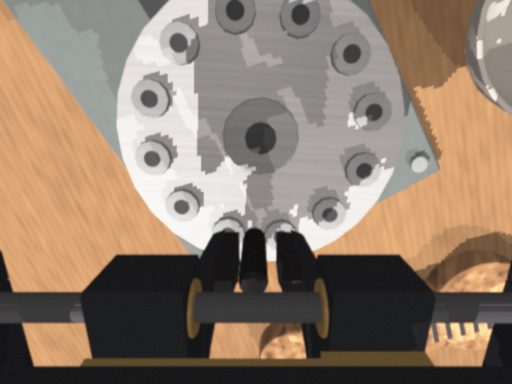

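move_arm:
  series:
    - {"gripper": -0.55,"translation": [0.27,0.03,0],"spin": -0.0436}
    - {"gripper": -0.55,"translation": [0.27,0.03,0],"spin": -0.0436}
    - {"gripper": -0.55,"translation": [0.27,0.03,0],"spin": -0.0436}
    - {"gripper": -0.55,"translation": [0,0,0],"spin": 0}
    - {"gripper": -0.55,"translation": [0,0,0],"spin": 0}
    - {"gripper": -0.55,"translation": [0,0,0],"spin": 0}
    - {"gripper": -0.55,"translation": [0,0,0],"spin": 0}
    - {"gripper": -0.55,"translation": [0,0,0],"spin": 0}

```text
t: 9.8
eef_pos: [0.571, 0.0027, 0.0795]
orientation: [-3.133, 0.224, 0.003]
wrist_force: [-3.6, 3.3, 1.2]
opening: 0.0203
```

```bash
python3 - <<'E'
from h import *
info()
E
```

```text
t9.80 pos [0.571  0.0027 0.0795] xang -8.2 polar 259.6 r 0.0608 F [-3.6  3.3  1.2] q [-0.2   0.58  1.54  0.    1.02 -0.06] op 0.0203
Ftan(ACW+) -4.2 Frad -2.6
```

move_arm:
  series:
    - {"gripper": -0.55,"translation": [0.2,0,0],"spin": -0.032}
    - {"gripper": -0.55,"translation": [0,0,0],"spin": 0}
    - {"gripper": -0.55,"translation": [0,0,0],"spin": 0}
    - {"gripper": -0.55,"translation": [0,0,0],"spin": 0}
    - {"gripper": -0.55,"translation": [0,0,0],"spin": 0}
    - {"gripper": -0.55,"translation": [0,0,0],"spin": 0}
    - {"gripper": -0.55,"translation": [0,0,0],"spin": 0}
    - {"gripper": -0.55,"translation": [0,0,0],"spin": 0}

```text
t: 10.47
eef_pos: [0.5734, 0.0019, 0.0796]
orientation: [-3.136, 0.174, 0.001]
wrist_force: [-3.8, 4.1, 0.1]
opening: 0.0201
```

```bash
python3 - <<'E'
from h import *
info()
E
```

```text
t10.47 pos [0.5734 0.0019 0.0796] xang -6.3 polar 261.9 r 0.0612 F [-3.8  4.1  0.1] q [-0.2   0.58  1.53  0.    1.03 -0.09] op 0.0201
Ftan(ACW+) -4.3 Frad -3.5
```

move_arm:
  series:
    - {"gripper": -0.55,"translation": [0.27,0,0],"spin": -0.046}
    - {"gripper": -0.55,"translation": [0.28,0,0],"spin": -0.046}
    - {"gripper": -0.55,"translation": [0.28,0,0],"spin": -0.046}
    - {"gripper": -0.55,"translation": [0.28,0,0],"spin": -0.046}
    - {"gripper": -0.55,"translation": [0.28,0,0],"spin": -0.046}
    - {"gripper": -0.55,"translation": [0.28,0,0],"spin": -0.046}
    - {"gripper": -0.55,"translation": [0.28,0,0],"spin": -0.046}
    - {"gripper": -0.55,"translation": [0.28,0,0],"spin": -0.046}

```text
t: 11.13
eef_pos: [0.5965, 0.0023, 0.08]
orientation: [3.114, 0.406, 0.002]
wrist_force: [-1.3, 0.6, 0.0]
opening: 0.0203
```

move_arm:
  series:
    - {"gripper": -0.55,"translation": [0,0,0],"spin": 0}
    - {"gripper": -0.55,"translation": [0,0,0],"spin": 0}
    - {"gripper": -0.55,"translation": [0,0,0],"spin": 0}
    - {"gripper": -0.55,"translation": [0,0,0],"spin": 0}
    - {"gripper": -0.55,"translation": [0,0,0],"spin": 0}
    - {"gripper": -0.55,"translation": [0,0,0],"spin": 0}
    - {"gripper": -0.55,"translation": [0,0,0],"spin": 0}
    - {"gripper": -0.55,"translation": [0,0,0],"spin": 0}

```text
t: 11.8
eef_pos: [0.5958, 0.0029, 0.0797]
orientation: [3.116, 0.403, 0.0]
wrist_force: [0.2, -0.3, 0.3]
opening: 0.0197
```

```bash
python3 - <<'E'
from h import *
info()
p=env.grab_frame("wrist"); save(p,"w6")
E
```

```text
t11.80 pos [0.5958 0.0029 0.0797] xang 14.8 polar 283.0 r 0.0612 F [ 0.2 -0.3  0.3] q [-0.19  0.63  1.46 -0.    1.06 -0.45] op 0.0197
Ftan(ACW+) 0.2 Frad 0.3
```

View pics/w6.png

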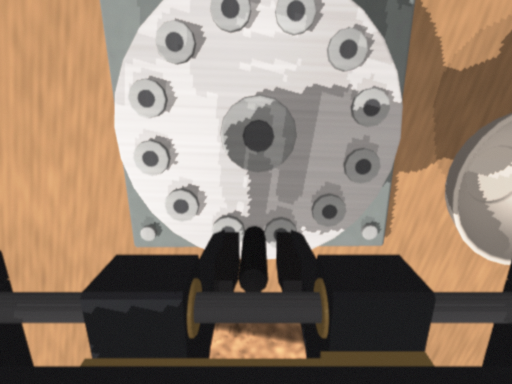

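Third click passed. Probe again.

move_arm:
  series:
    - {"gripper": -0.55,"translation": [0.27,0.0,0],"spin": -0.0436}
    - {"gripper": -0.55,"translation": [0.27,0.0,0],"spin": -0.0436}
    - {"gripper": -0.55,"translation": [0.27,0.0,0],"spin": -0.0436}
    - {"gripper": -0.55,"translation": [0,0,0],"spin": 0}
    - {"gripper": -0.55,"translation": [0,0,0],"spin": 0}
    - {"gripper": -0.55,"translation": [0,0,0],"spin": 0}
    - {"gripper": -0.55,"translation": [0,0,0],"spin": 0}
    - {"gripper": -0.55,"translation": [0,0,0],"spin": 0}

```text
t: 12.52
eef_pos: [0.6032, 0.0053, 0.0797]
orientation: [-3.082, -0.605, 0.001]
wrist_force: [-5.0, -0.6, 2.2]
opening: 0.0199
```

```bash
python3 - <<'E'
from h import *
info()
E
```

```text
t12.52 pos [0.6032 0.0053 0.0797] xang 22.2 polar 290.3 r 0.0610 F [-5.  -0.6  2.2] q [-0.19  0.64  1.43 -0.    1.07 -0.57] op 0.0199
Ftan(ACW+) -4.9 Frad -1.2
```

move_arm:
  series:
    - {"gripper": -0.55,"translation": [0.2,0,0],"spin": -0.032}
    - {"gripper": -0.55,"translation": [0,0,0],"spin": 0}
    - {"gripper": -0.55,"translation": [0,0,0],"spin": 0}
    - {"gripper": -0.55,"translation": [0,0,0],"spin": 0}
    - {"gripper": -0.55,"translation": [0,0,0],"spin": 0}
    - {"gripper": -0.55,"translation": [0,0,0],"spin": 0}
    - {"gripper": -0.55,"translation": [0,0,0],"spin": 0}
    - {"gripper": -0.55,"translation": [0,0,0],"spin": 0}

```text
t: 13.18
eef_pos: [0.6054, 0.0061, 0.0797]
orientation: [-3.072, -0.655, -0.0]
wrist_force: [-1.3, 0.7, 0.5]
opening: 0.0196
```

```bash
python3 - <<'E'
from h import *
info()
E
```

```text
t13.18 pos [0.6054 0.0061 0.0797] xang 24.1 polar 292.5 r 0.0611 F [-1.3  0.7  0.5] q [-0.18  0.64  1.43  0.    1.07 -0.6 ] op 0.0196
Ftan(ACW+) -1.0 Frad -1.1
```

move_arm:
  series:
    - {"gripper": -0.55,"translation": [0.27,0,0],"spin": -0.0455}
    - {"gripper": -0.55,"translation": [0.28,0,0],"spin": -0.0455}
    - {"gripper": -0.55,"translation": [0.28,0,0],"spin": -0.0455}
    - {"gripper": -0.55,"translation": [0.28,0,0],"spin": -0.0455}
    - {"gripper": -0.55,"translation": [0.28,0,0],"spin": -0.0455}
    - {"gripper": -0.55,"translation": [0.28,0,0],"spin": -0.0455}
    - {"gripper": -0.55,"translation": [0.28,0,0],"spin": -0.0455}
    - {"gripper": -0.55,"translation": [0.28,0,0],"spin": -0.0455}

```text
t: 13.85
eef_pos: [0.6242, 0.0181, 0.0798]
orientation: [2.901, 1.204, 0.001]
wrist_force: [-1.9, -1.2, 1.5]
opening: 0.02
```

move_arm:
  series:
    - {"gripper": -0.55,"translation": [0,0,0],"spin": 0}
    - {"gripper": -0.55,"translation": [0,0,0],"spin": 0}
    - {"gripper": -0.55,"translation": [0,0,0],"spin": 0}
    - {"gripper": -0.55,"translation": [0,0,0],"spin": 0}
    - {"gripper": -0.55,"translation": [0,0,0],"spin": 0}
    - {"gripper": -0.55,"translation": [0,0,0],"spin": 0}
    - {"gripper": -0.55,"translation": [0,0,0],"spin": 0}
    - {"gripper": -0.55,"translation": [0,0,0],"spin": 0}

```text
t: 14.52
eef_pos: [0.6239, 0.0181, 0.0798]
orientation: [2.903, 1.2, 0.0]
wrist_force: [-0.4, -0.6, -0.3]
opening: 0.0201
```

```bash
python3 - <<'E'
from h import *
info()
p=env.grab_frame("wrist"); save(p,"w7")
E
```

```text
t14.52 pos [0.6239 0.0181 0.0798] xang 44.9 polar 313.4 r 0.0611 F [-0.4 -0.6 -0.3] q [-0.16  0.68  1.36 -0.    1.1  -0.94] op 0.0201
Ftan(ACW+) -0.7 Frad 0.2
```

View pics/w7.png

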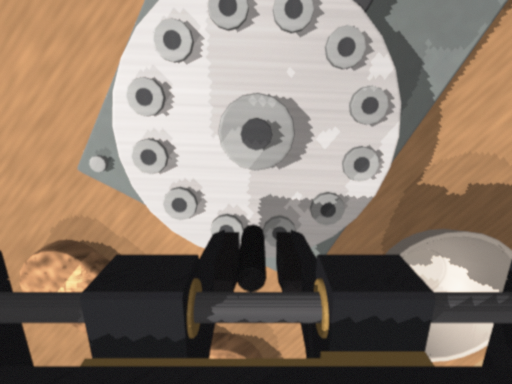

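move_arm:
  series:
    - {"gripper": -0.55,"translation": [0.27,0.0,0],"spin": -0.0436}
    - {"gripper": -0.55,"translation": [0.27,0.0,0],"spin": -0.0436}
    - {"gripper": -0.55,"translation": [0.15,0.0,0],"spin": -0.025}
    - {"gripper": -0.55,"translation": [0,0,0],"spin": 0}
    - {"gripper": -0.55,"translation": [0,0,0],"spin": 0}
    - {"gripper": -0.55,"translation": [0,0,0],"spin": 0}
    - {"gripper": -0.55,"translation": [0,0,0],"spin": 0}
    - {"gripper": -0.55,"translation": [0,0,0],"spin": 0}

```text
t: 15.23
eef_pos: [0.6284, 0.0232, 0.0797]
orientation: [-2.831, -1.361, 0.001]
wrist_force: [-4.2, -2.8, 1.0]
opening: 0.0198
```

```bash
python3 - <<'E'
from h import *
info()
E
```

```text
t15.23 pos [0.6284 0.0232 0.0797] xang 51.4 polar 319.7 r 0.0609 F [-4.2 -2.8  1. ] q [-0.15  0.69  1.34 -0.    1.11 -1.05] op 0.0198
Ftan(ACW+) -4.9 Frad -1.4
```

move_arm:
  series:
    - {"gripper": -0.55,"translation": [0.12,0,0],"spin": -0.02}
    - {"gripper": -0.55,"translation": [0.0,0,0],"spin": 0}
    - {"gripper": -0.55,"translation": [0,0,0],"spin": 0}
    - {"gripper": -0.55,"translation": [0,0,0],"spin": 0}
    - {"gripper": -0.55,"translation": [0,0,0],"spin": 0}
    - {"gripper": -0.55,"translation": [0,0,0],"spin": 0}
    - {"gripper": -0.55,"translation": [0,0,0],"spin": 0}
    - {"gripper": -0.55,"translation": [0,0,0],"spin": 0}

```text
t: 15.9
eef_pos: [0.6294, 0.0243, 0.0797]
orientation: [-2.817, -1.39, -0.0]
wrist_force: [-2.9, -1.3, 1.3]
opening: 0.0195
```

```bash
python3 - <<'E'
from h import *
info()
E
```

```text
t15.90 pos [0.6294 0.0243 0.0797] xang 52.5 polar 321.1 r 0.0609 F [-2.9 -1.3  1.3] q [-0.15  0.69  1.34  0.    1.11 -1.06] op 0.0195
Ftan(ACW+) -2.9 Frad -1.4
```

move_arm:
  series:
    - {"gripper": -0.55,"translation": [0.12,0,0],"spin": -0.02}
    - {"gripper": -0.55,"translation": [0.0,0,0],"spin": 0}
    - {"gripper": -0.55,"translation": [0,0,0],"spin": 0}
    - {"gripper": -0.55,"translation": [0,0,0],"spin": 0}
    - {"gripper": -0.55,"translation": [0,0,0],"spin": 0}
    - {"gripper": -0.55,"translation": [0,0,0],"spin": 0}
    - {"gripper": -0.55,"translation": [0,0,0],"spin": 0}
    - {"gripper": -0.55,"translation": [0,0,0],"spin": 0}

```text
t: 16.57
eef_pos: [0.6301, 0.0252, 0.0797]
orientation: [-2.803, -1.418, -0.0]
wrist_force: [-1.5, -1.1, 0.8]
opening: 0.02
```

```bash
python3 - <<'E'
from h import *
info()
E
```

```text
t16.57 pos [0.6301 0.0252 0.0797] xang 53.7 polar 322.2 r 0.0609 F [-1.5 -1.1  0.8] q [-0.15  0.69  1.34  0.    1.11 -1.08] op 0.0200
Ftan(ACW+) -1.9 Frad -0.5
```

move_arm:
  series:
    - {"gripper": -0.55,"translation": [0.27,0,0],"spin": -0.0455}
    - {"gripper": -0.55,"translation": [0.28,0,0],"spin": -0.0455}
    - {"gripper": -0.55,"translation": [0.28,0,0],"spin": -0.0455}
    - {"gripper": -0.55,"translation": [0.28,0,0],"spin": -0.0455}
    - {"gripper": -0.55,"translation": [0.28,0,0],"spin": -0.0455}
    - {"gripper": -0.55,"translation": [0.28,0,0],"spin": -0.0455}
    - {"gripper": -0.55,"translation": [0.28,0,0],"spin": -0.0455}
    - {"gripper": -0.55,"translation": [0.25,0,0],"spin": -0.0455}

```text
t: 17.23
eef_pos: [0.6404, 0.0448, 0.0797]
orientation: [2.498, 1.905, 0.001]
wrist_force: [-0.3, -0.9, 0.1]
opening: 0.0199
```

move_arm:
  series:
    - {"gripper": -0.55,"translation": [0,0,0],"spin": 0}
    - {"gripper": -0.55,"translation": [0,0,0],"spin": 0}
    - {"gripper": -0.55,"translation": [0,0,0],"spin": 0}
    - {"gripper": -0.55,"translation": [0,0,0],"spin": 0}
    - {"gripper": -0.55,"translation": [0,0,0],"spin": 0}
    - {"gripper": -0.55,"translation": [0,0,0],"spin": 0}
    - {"gripper": -0.55,"translation": [0,0,0],"spin": 0}
    - {"gripper": -0.55,"translation": [0,0,0],"spin": 0}

```text
t: 17.9
eef_pos: [0.6401, 0.0446, 0.0797]
orientation: [2.501, 1.902, 0.0]
wrist_force: [0.3, 0.0, 0.4]
opening: 0.0198
```

```bash
python3 - <<'E'
from h import *
info()
p=env.grab_frame("wrist"); save(p,"w8")
E
```

```text
t17.90 pos [0.6401 0.0446 0.0797] xang 74.5 polar 342.9 r 0.0608 F [0.3 0.  0.4] q [-0.11  0.72  1.3   0.    1.13 -1.41] op 0.0198
Ftan(ACW+) 0.1 Frad 0.2
```

View pics/w8.png

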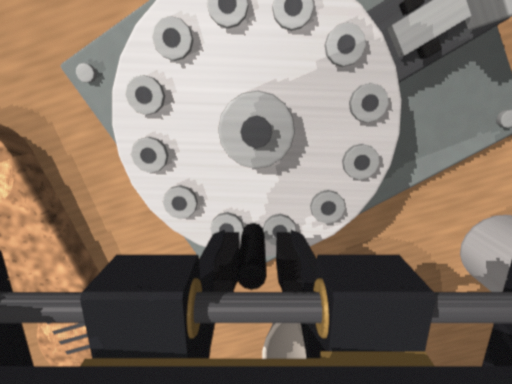

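move_arm:
  series:
    - {"gripper": -0.55,"translation": [0.2,0.0,0],"spin": -0.032}
    - {"gripper": -0.55,"translation": [0.2,0.0,0],"spin": -0.032}
    - {"gripper": -0.55,"translation": [0.2,0.0,0],"spin": -0.032}
    - {"gripper": -0.55,"translation": [0.1,0,0],"spin": -0.016}
    - {"gripper": -0.55,"translation": [0,0,0],"spin": 0}
    - {"gripper": -0.55,"translation": [0,0,0],"spin": 0}
    - {"gripper": -0.55,"translation": [0,0,0],"spin": 0}
    - {"gripper": -0.55,"translation": [0,0,0],"spin": 0}

```text
t: 18.62
eef_pos: [0.6407, 0.0487, 0.0796]
orientation: [2.39, 2.037, -0.008]
wrist_force: [-8.0, -12.3, 2.8]
opening: 0.0198
```

```bash
python3 - <<'E'
from h import *
info()
E
```

```text
t18.62 pos [0.6407 0.0487 0.0796] xang 80.9 polar 346.8 r 0.0603 F [ -8.  -12.3   2.8] q [-0.1   0.72  1.29 -0.    1.14 -1.51] op 0.0198
Ftan(ACW+) -13.8 Frad -5.0
```

move_arm:
  series:
    - {"gripper": -0.55,"translation": [-0.2,0.0,0],"spin": 0.032}
    - {"gripper": -0.55,"translation": [-0.2,0.0,0],"spin": 0.032}
    - {"gripper": -0.55,"translation": [-0.2,0.0,0],"spin": 0.032}
    - {"gripper": -0.55,"translation": [-0.1,0,0],"spin": 0.016}
    - {"gripper": -0.55,"translation": [0,0,0],"spin": 0}
    - {"gripper": -0.55,"translation": [0,0,0],"spin": 0}
    - {"gripper": -0.55,"translation": [0,0,0],"spin": 0}
    - {"gripper": -0.55,"translation": [0,0,0],"spin": 0}

```text
t: 19.28
eef_pos: [0.6404, 0.0447, 0.0797]
orientation: [2.5, 1.903, -0.0]
wrist_force: [-0.4, -0.7, -0.4]
opening: 0.0197
```

```bash
python3 - <<'E'
from h import *
info()
E
```

```text
t19.28 pos [0.6404 0.0447 0.0797] xang 74.6 polar 343.0 r 0.0610 F [-0.4 -0.7 -0.4] q [-0.11  0.72  1.29 -0.    1.13 -1.41] op 0.0197
Ftan(ACW+) -0.7 Frad -0.1
```

Back at click 0, freely resting. Now clockwise, click 1.

move_arm:
  series:
    - {"gripper": -0.55,"translation": [-0.27,0,0],"spin": 0.0436}
    - {"gripper": -0.55,"translation": [-0.27,0,0],"spin": 0.0436}
    - {"gripper": -0.55,"translation": [-0.27,0,0],"spin": 0.0436}
    - {"gripper": -0.55,"translation": [-0.27,0,0],"spin": 0.0436}
    - {"gripper": -0.55,"translation": [-0.27,0,0],"spin": 0.0436}
    - {"gripper": -0.55,"translation": [-0.27,0,0],"spin": 0.0436}
    - {"gripper": -0.55,"translation": [-0.27,0,0],"spin": 0.0436}
    - {"gripper": -0.55,"translation": [-0.27,0,0],"spin": 0.0436}

```text
t: 19.95
eef_pos: [0.6318, 0.026, 0.0797]
orientation: [-2.793, -1.437, -0.002]
wrist_force: [2.4, 3.4, -1.0]
opening: 0.0201
```

move_arm:
  series:
    - {"gripper": -0.55,"translation": [-0.27,0,0],"spin": 0.0436}
    - {"gripper": -0.55,"translation": [-0.27,0,0],"spin": 0.0436}
    - {"gripper": -0.55,"translation": [-0.27,0,0],"spin": 0.0436}
    - {"gripper": -0.55,"translation": [-0.27,0,0],"spin": 0.0436}
    - {"gripper": -0.55,"translation": [0,0,0],"spin": 0}
    - {"gripper": -0.55,"translation": [0,0,0],"spin": 0}
    - {"gripper": -0.55,"translation": [0,0,0],"spin": 0}
    - {"gripper": -0.55,"translation": [0,0,0],"spin": 0}

```text
t: 20.62
eef_pos: [0.6248, 0.0168, 0.0797]
orientation: [2.907, 1.192, 0.0]
wrist_force: [0.4, 0.1, 0.2]
opening: 0.0201
```

```bash
python3 - <<'E'
from h import *
info()
p=env.grab_frame("wrist"); save(p,"w9")
E
```

```text
t20.62 pos [0.6248 0.0168 0.0797] xang 44.6 polar 313.1 r 0.0626 F [0.4 0.1 0.2] q [-0.16  0.68  1.36  0.    1.1  -0.94] op 0.0201
Ftan(ACW+) 0.3 Frad 0.2
```

View pics/w9.png

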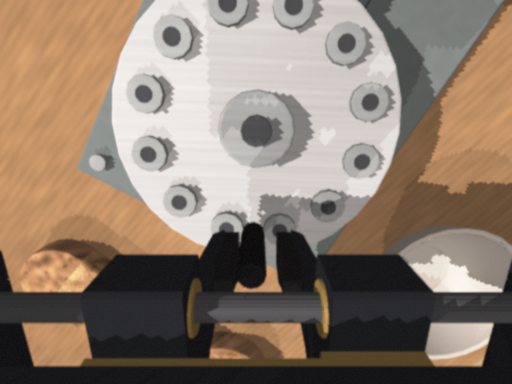

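move_arm:
  series:
    - {"gripper": -0.55,"translation": [-0.27,-0.01,0],"spin": 0.0436}
    - {"gripper": -0.55,"translation": [-0.27,-0.01,0],"spin": 0.0436}
    - {"gripper": -0.55,"translation": [-0.27,-0.01,0],"spin": 0.0436}
    - {"gripper": -0.55,"translation": [-0.27,-0.01,0],"spin": 0.0436}
    - {"gripper": -0.55,"translation": [-0.27,-0.01,0],"spin": 0.0436}
    - {"gripper": -0.55,"translation": [-0.27,-0.01,0],"spin": 0.0436}
    - {"gripper": -0.55,"translation": [-0.27,-0.01,0],"spin": 0.0436}
    - {"gripper": -0.55,"translation": [-0.27,-0.01,0],"spin": 0.0436}

```text
t: 21.33
eef_pos: [0.6076, 0.0049, 0.0797]
orientation: [3.07, 0.666, 0.004]
wrist_force: [4.1, 0.2, -2.1]
opening: 0.02
```

move_arm:
  series:
    - {"gripper": -0.55,"translation": [-0.27,-0.01,0],"spin": 0.0436}
    - {"gripper": -0.55,"translation": [-0.27,-0.01,0],"spin": 0.0436}
    - {"gripper": -0.55,"translation": [-0.27,-0.01,0],"spin": 0.0436}
    - {"gripper": -0.55,"translation": [-0.27,-0.01,0],"spin": 0.0436}
    - {"gripper": -0.55,"translation": [0,0,0],"spin": 0}
    - {"gripper": -0.55,"translation": [0,0,0],"spin": 0}
    - {"gripper": -0.55,"translation": [0,0,0],"spin": 0}
    - {"gripper": -0.55,"translation": [0,0,0],"spin": 0}

```text
t: 22.0
eef_pos: [0.5968, 0.0013, 0.0798]
orientation: [3.116, 0.4, 0.0]
wrist_force: [0.7, -0.2, 0.5]
opening: 0.0198
```

```bash
python3 - <<'E'
from h import *
info()
p=env.grab_frame("wrist"); save(p,"w10")
E
```

```text
t22.00 pos [0.5968 0.0013 0.0798] xang 14.6 polar 283.6 r 0.0630 F [ 0.7 -0.2  0.5] q [-0.19  0.63  1.45  0.    1.06 -0.45] op 0.0198
Ftan(ACW+) 0.6 Frad 0.3
```

View pics/w10.png

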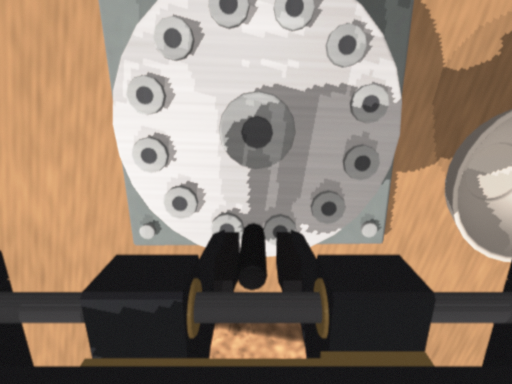

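Matches the view at click 2. Third click.

move_arm:
  series:
    - {"gripper": -0.55,"translation": [-0.27,-0.01,0],"spin": 0.0436}
    - {"gripper": -0.55,"translation": [-0.27,-0.01,0],"spin": 0.0436}
    - {"gripper": -0.55,"translation": [-0.27,-0.01,0],"spin": 0.0436}
    - {"gripper": -0.55,"translation": [-0.27,-0.01,0],"spin": 0.0436}
    - {"gripper": -0.55,"translation": [-0.27,-0.01,0],"spin": 0.0436}
    - {"gripper": -0.55,"translation": [-0.27,-0.01,0],"spin": 0.0436}
    - {"gripper": -0.55,"translation": [-0.27,-0.01,0],"spin": 0.0436}
    - {"gripper": -0.55,"translation": [-0.27,-0.01,0],"spin": 0.0436}

```text
t: 22.72
eef_pos: [0.5758, -0.0004, 0.0797]
orientation: [3.138, -0.151, 0.003]
wrist_force: [3.1, -1.9, -2.6]
opening: 0.0201
```

move_arm:
  series:
    - {"gripper": -0.55,"translation": [-0.27,-0.01,0],"spin": 0.0436}
    - {"gripper": -0.55,"translation": [-0.27,-0.01,0],"spin": 0.0436}
    - {"gripper": -0.55,"translation": [-0.27,-0.01,0],"spin": 0.0436}
    - {"gripper": -0.55,"translation": [-0.27,-0.01,0],"spin": 0.0436}
    - {"gripper": -0.55,"translation": [0,0,0],"spin": 0}
    - {"gripper": -0.55,"translation": [0,0,0],"spin": 0}
    - {"gripper": -0.55,"translation": [0,0,0],"spin": 0}
    - {"gripper": -0.55,"translation": [0,0,0],"spin": 0}

```text
t: 23.38
eef_pos: [0.5647, 0.0019, 0.0797]
orientation: [3.113, -0.42, 0.0]
wrist_force: [0.2, -0.1, 0.1]
opening: 0.0199
```

```bash
python3 - <<'E'
from h import *
info()
p=env.grab_frame("wrist"); save(p,"w11")
E
```

```text
t23.38 pos [0.5647 0.0019 0.0797] xang -15.4 polar 254.1 r 0.0630 F [ 0.2 -0.1  0.1] q [-0.2   0.57  1.56 -0.    1.01  0.06] op 0.0199
Ftan(ACW+) 0.2 Frad 0.0
```

View pics/w11.png

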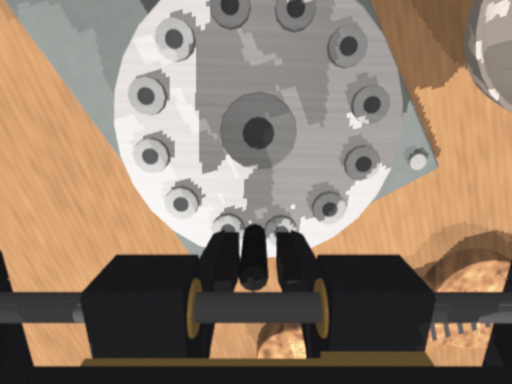

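move_arm:
  series:
    - {"gripper": -0.3,"translation": [0,0,0],"spin": 0}
    - {"gripper": -0.3,"translation": [0,0,0],"spin": 0}
    - {"gripper": -0.3,"translation": [0,0,-1.0],"spin": 0}
    - {"gripper": -0.3,"translation": [0,0,-1.5],"spin": 0}
    - {"gripper": -0.3,"translation": [0,0,-1.5],"spin": 0}
    - {"gripper": -0.3,"translation": [0,0,-1.5],"spin": 0}
    - {"gripper": -0.3,"translation": [0,0,-1.5],"spin": 0}
    - {"gripper": -0.3,"translation": [0,0,0],"spin": 0}

```text
t: 24.1
eef_pos: [0.5658, 0.0017, 0.1532]
orientation: [3.113, -0.421, 0.009]
wrist_force: [0.3, -0.0, 0.3]
opening: 0.0305
```

```bash
python3 - <<'E'
from h import *
p=env.grab_frame("wrist"); save(p,"w12")
for c in ("top","scene"):
  p=env.grab_frame(c); save(p,c+"2")
  for n,z in (("peg",.083),("lock_tab",.046),("brush",0),("tin",0),("bowl",0),("footbed",0)):
    print(c,n,[ (np.round(r["pixel"],1),round(r["conf"],2),np.round(atz(p,r["pixel"],z),4)) for r in env.spot_point(p,n)[:1]])
  if c=="top": print("brush end",atz(p,(160,262),.01),atz(p,(143,190),.02))
u=np.array([np.cos(np.radians(105.2)),np.sin(np.radians(105.2))])
t=AX+.170*u; info([t[0],t[1],.14],15.2)
E
```

```text
top peg []
top lock_tab [(array([197.5, 229.6]), 0.51, array([0.5424, 0.1929, 0.046 ]))]
top brush [(array([149.8, 229.6]), 0.89, array([0.5471, 0.3338, 0.    ]))]
top tin [(array([188.2, 166.5]), 0.78, array([0.7272, 0.2311, 0.    ]))]
top bowl [(array([238.9, 154.5]), 0.74, array([0.7614, 0.0856, 0.    ]))]
top footbed [(array([313.8, 191.9]), 0.91, array([ 0.6501, -0.1261,  0.    ]))]
brush end [0.45806243 0.299243   0.01      ] [0.65588624 0.35179327 0.02      ]
scene peg [(array([275.5, 175.8]), 0.65, array([ 0.5605, -0.0103,  0.083 ]))]
scene lock_tab [(array([336.9, 229.9]), 0.82, array([0.5402, 0.1987, 0.046 ]))]
scene brush [(array([370.3, 280.7]), 0.58, array([0.5514, 0.3228, 0.    ]))]
scene tin [(array([270.8, 288.9]), 0.79, array([0.735 , 0.2271, 0.    ]))]
scene bowl [(array([221.7, 254. ]), 0.59, array([0.7665, 0.0794, 0.    ]))]
scene footbed [(array([222.6, 195.6]), 0.84, array([ 0.6548, -0.1149,  0.    ]))]
t24.85 pos [0.5645 0.0019 0.1497] xang -15.4 polar 253.9 r 0.0630 F [-1.1  0.4 -0.2] q [-0.2   0.48  1.5   0.    1.16  0.06] op 0.0307
Ftan(ACW+) -1.2 Frad -0.1
tool shift cm [ -8.58 -20.93   0.97]
spin -0.534
```

View pics/w12.png

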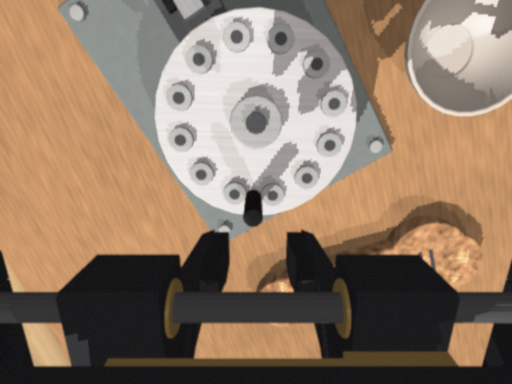

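move_arm:
  series:
    - {"gripper": -1,"translation": [-1.4,-3.5,0],"spin": 0}
    - {"gripper": -1,"translation": [-1.4,-3.5,0],"spin": 0}
    - {"gripper": -1,"translation": [-1.4,-3.5,0],"spin": 0}
    - {"gripper": -1,"translation": [-1.5,-3.5,0],"spin": 0}
    - {"gripper": -1,"translation": [-1.4,-3.5,0],"spin": 0}
    - {"gripper": -1,"translation": [-1.5,-3.5,0],"spin": 0}
    - {"gripper": -1,"translation": [0,0,0],"spin": -0.1}
    - {"gripper": -1,"translation": [0,0,0],"spin": -0.1}

```text
t: 25.52
eef_pos: [0.5368, 0.2293, 0.1496]
orientation: [-3.14, 0.096, 0.0]
wrist_force: [-0.5, -0.6, -0.2]
opening: 0.0001
```

move_arm:
  series:
    - {"gripper": -1,"translation": [0,0,0],"spin": -0.12}
    - {"gripper": -1,"translation": [0,0,0],"spin": -0.12}
    - {"gripper": -1,"translation": [0,0,0],"spin": -0.094}
    - {"gripper": -1,"translation": [0,0,0],"spin": 0}
    - {"gripper": -1,"translation": [0,0,0],"spin": 0}
    - {"gripper": -1,"translation": [0,0,0],"spin": 0}
    - {"gripper": -1,"translation": [0,0,0],"spin": 0}
    - {"gripper": -1,"translation": [0,0,0],"spin": 0}

```text
t: 26.18
eef_pos: [0.5374, 0.2272, 0.1497]
orientation: [3.114, 0.413, 0.0]
wrist_force: [-0.2, -0.9, -0.1]
opening: 0.0003
```

```bash
python3 - <<'E'
from h import *
u=np.array([np.cos(np.radians(105.2)),np.sin(np.radians(105.2))])
t=AX+.170*u; info([t[0],t[1],.038],15.2)
p=env.grab_frame("wrist"); save(p,"w13")
for n,z in (("peg",.083),("lock_tab",.046)):
    print(n,[ (np.round(r["pixel"],1),round(r["conf"],2),np.round(atz(p,r["pixel"],z),4)) for r in env.spot_point(p,n)[:1]])
E
```

```text
t26.18 pos [0.5374 0.2272 0.1497] xang 15.1 polar 105.1 r 0.1706 F [-0.2 -0.9 -0.1] q [ 0.2   0.52  1.43 -0.    1.19 -0.06] op 0.0003
Ftan(ACW+) 0.5 Frad -0.8
tool shift cm [-0.02  0.06 11.17]
spin -0.002
peg []
lock_tab [(array([256.5, 224.8]), 0.79, array([0.5454, 0.1972, 0.046 ]))]
```

View pics/w13.png

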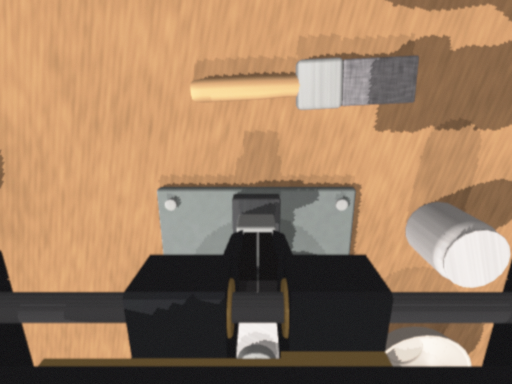

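move_arm:
  series:
    - {"gripper": -1,"translation": [0,0,2],"spin": 0}
    - {"gripper": -1,"translation": [0,0,2],"spin": 0}
    - {"gripper": -1,"translation": [0,0,2],"spin": 0}
    - {"gripper": -1,"translation": [0,0,2],"spin": 0}
    - {"gripper": -1,"translation": [0,0,1.5],"spin": 0}
    - {"gripper": -1,"translation": [0,0,1.5],"spin": 0}
    - {"gripper": -1,"translation": [0,0,0],"spin": 0}
    - {"gripper": -1,"translation": [0,0,0],"spin": 0}

```text
t: 27.0
eef_pos: [0.5373, 0.2272, 0.0396]
orientation: [3.114, 0.415, -0.002]
wrist_force: [0.5, -0.2, 0.4]
opening: 0.0001
```

```bash
python3 - <<'E'
from h import *
info()
p=env.grab_frame("scene"); save(p,"s3")
a=p["img"][165:275,230:370,::-1]; cv2.imwrite("pics/s3z.png",cv2.resize(a,None,fx=5,fy=5,interpolation=cv2.INTER_CUBIC))
E
```

```text
t27.00 pos [0.5373 0.2272 0.0396] xang 15.2 polar 105.2 r 0.1707 F [ 0.5 -0.2  0.4] q [ 0.2   0.66  1.52  0.    0.96 -0.07] op 0.0001
Ftan(ACW+) -0.4 Frad -0.3
```

View pics/s3z.png

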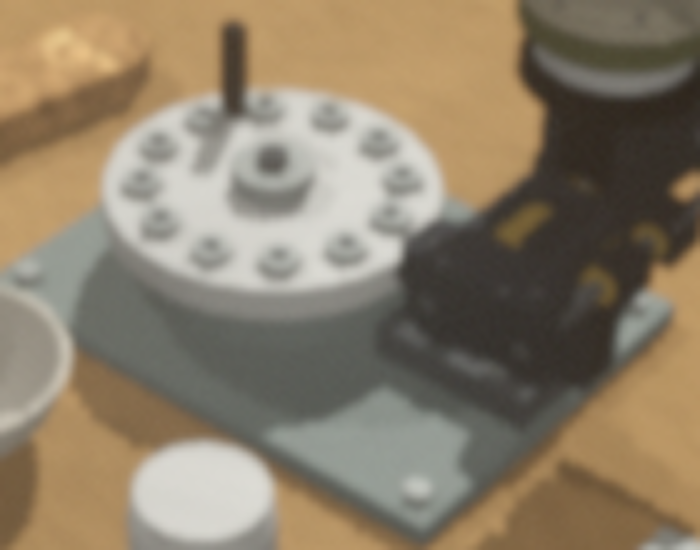

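move_arm:
  series:
    - {"gripper": -1,"translation": [0,0.3,0],"spin": 0}
    - {"gripper": -1,"translation": [0,0.3,0],"spin": 0}
    - {"gripper": -1,"translation": [0,0.3,0],"spin": 0}
    - {"gripper": -1,"translation": [0,0.3,0],"spin": 0}
    - {"gripper": -1,"translation": [0,0.3,0],"spin": 0}
    - {"gripper": -1,"translation": [0,0.3,0],"spin": 0}
    - {"gripper": -1,"translation": [0,0.2,0],"spin": 0}
    - {"gripper": -1,"translation": [0,0.2,0],"spin": 0}

```text
t: 27.72
eef_pos: [0.5432, 0.2062, 0.04]
orientation: [-3.113, -0.415, -0.0]
wrist_force: [-1.8, 4.1, 2.9]
opening: 0.0002
```

```bash
python3 - <<'E'
from h import *
info()
E
```

```text
t27.72 pos [0.5432 0.2062 0.04  ] xang 15.2 polar 105.1 r 0.1488 F [-1.8  4.1  2.9] q [ 0.16  0.65  1.53  0.    0.95 -0.1 ] op 0.0002
Ftan(ACW+) 0.7 Frad 4.4
```

move_arm:
  series:
    - {"gripper": -1,"translation": [0,0.2,0],"spin": 0}
    - {"gripper": -1,"translation": [0,0.2,0],"spin": 0}
    - {"gripper": -1,"translation": [0,0.2,0],"spin": 0}
    - {"gripper": -1,"translation": [0,0.2,0],"spin": 0}
    - {"gripper": -1,"translation": [0,0.2,0],"spin": 0}
    - {"gripper": -1,"translation": [0,0.1,0],"spin": 0}
    - {"gripper": -1,"translation": [0,0,0],"spin": 0}
    - {"gripper": -1,"translation": [0,0,0],"spin": 0}

```text
t: 28.38
eef_pos: [0.5461, 0.195, 0.0395]
orientation: [3.114, 0.415, -0.0]
wrist_force: [0.2, 0.6, 0.8]
opening: 0.0007
```

```bash
python3 - <<'E'
from h import *
info()
E
```

```text
t28.38 pos [0.5461 0.195  0.0395] xang 15.2 polar 105.1 r 0.1373 F [0.2 0.6 0.8] q [ 0.14  0.65  1.54 -0.    0.95 -0.12] op 0.0007
Ftan(ACW+) -0.3 Frad 0.5
```

move_arm:
  series:
    - {"gripper": -1,"translation": [0,0.05,0],"spin": 0}
    - {"gripper": -1,"translation": [0,0.05,0],"spin": 0}
    - {"gripper": -1,"translation": [0,0.05,0],"spin": 0}
    - {"gripper": -1,"translation": [0,0.05,0],"spin": 0}
    - {"gripper": -1,"translation": [0,0,0],"spin": 0}
    - {"gripper": -1,"translation": [0,0,0],"spin": 0}
    - {"gripper": -1,"translation": [0,0,0],"spin": 0}
    - {"gripper": -1,"translation": [0,0,0],"spin": 0}

```text
t: 29.05
eef_pos: [0.5465, 0.1935, 0.0396]
orientation: [-3.114, -0.415, 0.0]
wrist_force: [1.1, 4.4, -2.1]
opening: 0.0005
```

```bash
python3 - <<'E'
from h import *
info()
E
```

```text
t29.05 pos [0.5465 0.1935 0.0396] xang 15.2 polar 105.1 r 0.1357 F [ 1.1  4.4 -2.1] q [ 0.14  0.65  1.54  0.    0.95 -0.13] op 0.0005
Ftan(ACW+) -2.2 Frad 4.0
```

move_arm:
  series:
    - {"gripper": -1,"translation": [0,0.05,0],"spin": 0}
    - {"gripper": -1,"translation": [0,0.05,0],"spin": 0}
    - {"gripper": -1,"translation": [0,0,0],"spin": 0}
    - {"gripper": -1,"translation": [0,0,0],"spin": 0}
    - {"gripper": -1,"translation": [0,0,0],"spin": 0}
    - {"gripper": -1,"translation": [0,0,0],"spin": 0}
    - {"gripper": -1,"translation": [0,0,0],"spin": 0}
    - {"gripper": -1,"translation": [0,0,0],"spin": 0}

```text
t: 29.72
eef_pos: [0.5468, 0.1924, 0.0397]
orientation: [3.114, 0.415, -0.0]
wrist_force: [0.5, 3.3, -2.3]
opening: 0.0004
```

```bash
python3 - <<'E'
from h import *
info()
E
```

```text
t29.72 pos [0.5468 0.1924 0.0397] xang 15.2 polar 105.2 r 0.1346 F [ 0.5  3.3 -2.3] q [ 0.14  0.65  1.54 -0.    0.95 -0.13] op 0.0004
Ftan(ACW+) -1.3 Frad 3.1
```

move_arm:
  series:
    - {"gripper": -1,"translation": [0,0.05,0],"spin": 0}
    - {"gripper": -1,"translation": [0,0.05,0],"spin": 0}
    - {"gripper": -1,"translation": [0,0,0],"spin": 0}
    - {"gripper": -1,"translation": [0,0,0],"spin": 0}
    - {"gripper": -1,"translation": [0,0,0],"spin": 0}
    - {"gripper": -1,"translation": [0,0,0],"spin": 0}
    - {"gripper": -1,"translation": [0,0,0],"spin": 0}
    - {"gripper": -1,"translation": [0,0,0],"spin": 0}

```text
t: 30.38
eef_pos: [0.5469, 0.1919, 0.0397]
orientation: [-3.114, -0.415, 0.0]
wrist_force: [-0.6, 6.6, -2.3]
opening: 0.0001
```

```bash
python3 - <<'E'
from h import *
info()
E
```

```text
t30.38 pos [0.5469 0.1919 0.0397] xang 15.2 polar 105.2 r 0.1340 F [-0.6  6.6 -2.3] q [ 0.14  0.65  1.54  0.    0.95 -0.13] op 0.0001
Ftan(ACW+) -1.2 Frad 6.5
```

move_arm:
  series:
    - {"gripper": -1,"translation": [0,0.05,0],"spin": 0}
    - {"gripper": -1,"translation": [0,0.05,0],"spin": 0}
    - {"gripper": -1,"translation": [0,0,0],"spin": 0}
    - {"gripper": -1,"translation": [0,0,0],"spin": 0}
    - {"gripper": -1,"translation": [0,0,0],"spin": 0}
    - {"gripper": -1,"translation": [0,0,0],"spin": 0}
    - {"gripper": -1,"translation": [0,0,0],"spin": 0}
    - {"gripper": -1,"translation": [0,0,0],"spin": 0}

```text
t: 31.05
eef_pos: [0.547, 0.1914, 0.0397]
orientation: [-3.113, -0.415, 0.001]
wrist_force: [-0.5, 8.8, -2.7]
opening: 0.0007
```

```bash
python3 - <<'E'
from h import *
info()
E
```

```text
t31.05 pos [0.547  0.1914 0.0397] xang 15.2 polar 105.2 r 0.1335 F [-0.5  8.8 -2.7] q [ 0.13  0.65  1.54  0.    0.95 -0.13] op 0.0007
Ftan(ACW+) -1.8 Frad 8.6
```

move_arm:
  series:
    - {"gripper": -1,"translation": [0,0.05,0],"spin": 0}
    - {"gripper": -1,"translation": [0,0.05,0],"spin": 0}
    - {"gripper": -1,"translation": [0,0,0],"spin": 0}
    - {"gripper": -1,"translation": [0,0,0],"spin": 0}
    - {"gripper": -1,"translation": [0,0,0],"spin": 0}
    - {"gripper": -1,"translation": [0,0,0],"spin": 0}
    - {"gripper": -1,"translation": [0,0,0],"spin": 0}
    - {"gripper": -1,"translation": [0,0,0],"spin": 0}

```text
t: 31.72
eef_pos: [0.5472, 0.1909, 0.0397]
orientation: [-3.112, -0.415, 0.001]
wrist_force: [-1.7, 11.4, -2.2]
opening: -0.0
```

```bash
python3 - <<'E'
from h import *
info()
E
```

```text
t31.72 pos [0.5472 0.1909 0.0397] xang 15.2 polar 105.2 r 0.1330 F [-1.7 11.4 -2.2] q [ 0.13  0.65  1.54  0.    0.95 -0.13] op -0.0000
Ftan(ACW+) -1.3 Frad 11.5
```

Firmly on the rubber stop (11.5 N, rising with each step). Back off and lift, then check.

move_arm:
  series:
    - {"gripper": -1,"translation": [0,-0.3,0],"spin": 0}
    - {"gripper": -1,"translation": [0,-1,0],"spin": 0}
    - {"gripper": -1,"translation": [0,-1,0],"spin": 0}
    - {"gripper": -1,"translation": [0,-1,0],"spin": 0}
    - {"gripper": -1,"translation": [0,0,-3],"spin": 0}
    - {"gripper": -1,"translation": [0,0,-3],"spin": 0}
    - {"gripper": -1,"translation": [0,0,-3],"spin": 0}
    - {"gripper": -1,"translation": [0,0,-3],"spin": 0}

```text
t: 32.38
eef_pos: [0.5385, 0.2222, 0.1613]
orientation: [3.114, 0.416, -0.0]
wrist_force: [-0.5, 0.3, 0.5]
opening: 0.0007
```

move_arm:
  series:
    - {"gripper": -1,"translation": [0,-2,-3],"spin": 0}
    - {"gripper": -1,"translation": [0,-2,-3],"spin": 0}
    - {"gripper": -1,"translation": [0,-2,0],"spin": 0}
    - {"gripper": -1,"translation": [0,-2,0],"spin": 0}
    - {"gripper": -1,"translation": [0,0,0],"spin": 0}
    - {"gripper": -1,"translation": [0,0,0],"spin": 0}
    - {"gripper": -1,"translation": [0,0,0],"spin": 0}
    - {"gripper": -1,"translation": [0,0,0],"spin": 0}

```text
t: 33.05
eef_pos: [0.5183, 0.298, 0.2195]
orientation: [3.114, 0.414, -0.001]
wrist_force: [-0.2, -0.8, -0.6]
opening: 0.0001
```

```bash
python3 - <<'E'
from h import *
info()
for c in ("scene","top"):
  p=env.grab_frame(c); save(p,c+"4")
  for n,z in (("peg",.083),("lock_tab",.046),("brush",0),("tin",0),("bowl",0),("footbed",0)):
    print(c,n,[ (np.round(r["pixel"],1),round(r["conf"],2),np.round(atz(p,r["pixel"],z),4)) for r in env.spot_point(p,n)[:1]])
  y,x=(165,230) if c=="scene" else (165,170)
  a=p["img"][y:y+110,x:x+140,::-1]; cv2.imwrite(f"pics/{c}4z.png",cv2.resize(a,None,fx=5,fy=5,interpolation=cv2.INTER_CUBIC))
E
```

```text
t33.05 pos [0.5183 0.298  0.2195] xang 15.1 polar 105.1 r 0.2440 F [-0.2 -0.8 -0.6] q [ 0.33  0.49  1.29 -0.    1.36  0.06] op 0.0001
Ftan(ACW+) 0.4 Frad -0.7
scene peg [(array([276.2, 173.5]), 0.96, array([ 0.5533, -0.0178,  0.083 ]))]
scene lock_tab [(array([327.9, 225.9]), 0.68, array([0.5477, 0.1769, 0.046 ]))]
scene brush [(array([370.4, 280.7]), 0.74, array([0.5512, 0.3229, 0.    ]))]
scene tin [(array([271.5, 289.4]), 0.96, array([0.7346, 0.229 , 0.    ]))]
scene bowl [(array([222.1, 252.5]), 0.82, array([0.7634, 0.0756, 0.    ]))]
scene footbed [(array([218.1, 194.8]), 0.96, array([ 0.6627, -0.1247,  0.    ]))]
top peg [(array([270.7, 221.9]), 0.89, array([ 0.5577, -0.0011,  0.083 ]))]
top lock_tab [(array([205. , 226.9]), 0.44, array([0.5494, 0.1731, 0.046 ]))]
top brush [(array([152.1, 229.7]), 0.84, array([0.5468, 0.3274, 0.    ]))]
top tin [(array([189.5, 164.4]), 0.75, array([0.7334, 0.2275, 0.    ]))]
top bowl [(array([242.6, 153.9]), 0.69, array([0.7631, 0.0749, 0.    ]))]
top footbed [(array([312.3, 192.4]), 0.62, array([ 0.6487, -0.1218,  0.    ]))]
```

View pics/scene4z.png

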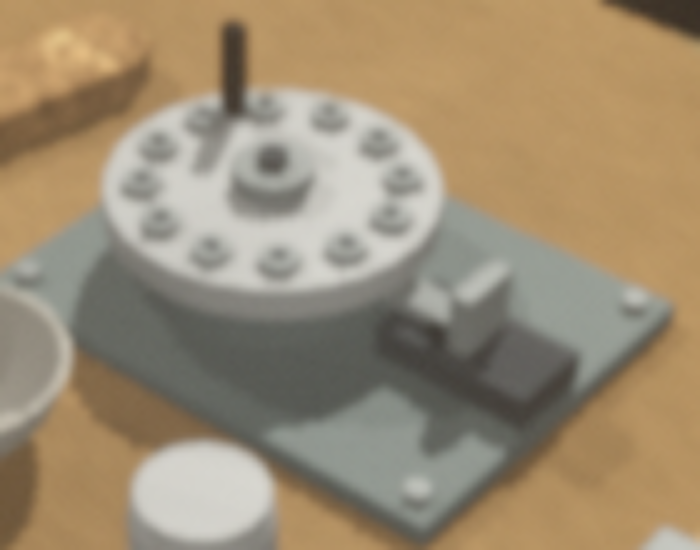

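View pics/top4z.png

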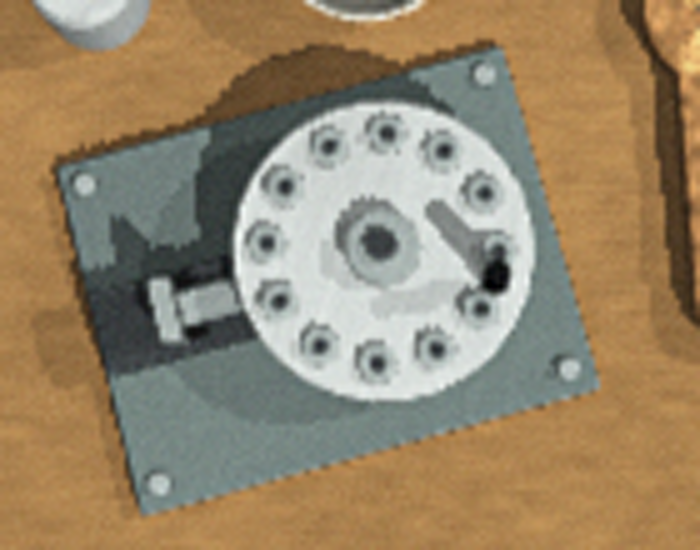

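```bash
python3 -c "
from station import env
print(env.job_done())"
```

```text
the job is handed in; nothing more can be done
None
```

The turret is set on its third click from the stop, and the locking tab is pushed fully in. I handed the job in at about 33 s of the 72 s allowed; it reports no verdict.

- **Turret:** I turned it anticlockwise by its peg. It passed five clicks, each probed at under 6 N, so it had started on click 5. After the fifth click I felt the stop: about 14 N only a few millimetres past the rest position. It sprang back to click 0, and I then turned it clockwise exactly three clicks.
- **Tab:** I pushed it in against about 4 N of friction until the rubber end stop gave a steadily rising force, 11.5 N at most. Then I backed the arm off and lifted it clear.
- **Last checks:** The cameras showed the peg where click 3 should be, the same as in the earlier views. The tab had moved in by roughly 20 to 25 mm (the two cameras differ by a few millimetres; its travel is 20 mm). Wrist force was near zero.
- **Bystanders:** The footbed, brush, bowl and tin were where they started. Their readings differed by about a centimetre between pictures, which I took to be detector scatter, since the arm never came near them.
- **Weak readings:** The top camera missed the peg at the mid-run check, but it saw it again at the end.

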